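# Set the ratchet work stand to its third notch and rest the wax block on it

### The arm

A 6-joint arm with a two-finger parallel gripper is mounted at the origin on the work surface; the furniture and walls round the work are solid. World frame = base frame: x ahead of the robot, y to its left, z up, the work surface at z = 0. Lengths are in m, angles in rad, forces in N, time in s.
With the tool pointing down it reaches from about 0.3 to 1 m from the base axis. Payload 5.1 kg.
Tool frame: the origin (TCP) lies at the very end of the fingers, on their centre line; the grasp point (between the pads) lies 19 mm behind it; z points along the fingers, y is the line along which they close (so a half turn about z gives the same grasp; the last joint's range is limited). The gripper opens to 95 mm and grips with 3 to 60 N. Pads are 20 mm wide; open, the fingers measure 119 mm over their backs; the gripper's body (75 mm by 180 mm) begins 59 mm behind the grasp point.
Start: joints at [-1.254, 0.124, 1.65, -0, 1.367, -0.083], TCP at [0.253, -0.599, 0.193] pointing down, gripper open.
Joint ranges: [-2.61, 2.61], [-1.02, 2.33], [0.03, 2.71], [-1.35, 4.49], [0.32, 2.68], [-2.91, 2.91]. Speed limits (rad/s): [2.57, 2.57, 3.14, 3.14, 3.14, 3.14].

### API

Orientations are given as a rotation vector (axis times angle).
In Python, from workcell import manip, camera, camera_model, ticket gives the robot as it stands.
- The arm moves only by the tool arm_command, never from a script. Its argument "moves" is a list that holds one entry, the list of rows, each a list of 5 numbers: the shift along the tool's x, y, z in mm, then the turn about the tool's z in rad, then the closure, from 0 (fully open) to 1 (shut). A call has 1 to 20 rows; each row shifts and turns the commanded pose from where the row before left it, along the tool's axes as they then stand; what a row does not reach is not made up. A row lasts 1/12 s, in which the tool goes at most 41.7 mm and 7.16 degrees, less where a joint would pass 70% of its speed; a pose out of reach is approached as far as the arm can. A call with a gripper value outside its range is refused whole. The fingers move at their own pace and stop on an object; "force" is the grip in N (left out, the last holds). Time passes only in rows, so rows that do not move let the fingers close. It gives the time, the measured TCP pose, the force, the opening and the grip force at its end, in the units of the state.
- manip.sense(): the state, without advancing time (a new reading comes with each control period).
- camera(name): name is "scene" or "side" or "wrist"; returns (picture, depth): 400x640x3 uint8, red, green, blue; 400x640 float32, m along the optical axis (not along the pixel's ray), 0 where there is no reading.
- camera_model(name): a dict with "mtx" (3x3 intrinsics, pixels), "R" (3x3) and "t" (3): a world point X has camera coordinates R X + t. Camera axes: x right, y down, z forward; pixel columns grow to the right and rows downward; lengths in m; the calibration is good to about 2 mm. The wrist camera is an equidistant fisheye: a pixel r from the principal point sees the ray r / f radians off the axis. A picture is of the moment at which its call begins: read the wrist's pose just before it. camera_model takes no time and is no camera call; for the wrist camera it gives the pose at the moment of the call.
- ticket.hand_in(): hands the job in; it is judged then, once.
The state is a dict: "time": time; "joint_positions": joint angles; "qvel": joint speeds; "tau": joint torques, N m; "eef_pos": TCP position; "ee_rot": TCP orientation; "force": force on the tool from outside, world axes, zero at the start; "ft_torque": the same for the moment, N m; "opening": finger opening in m; "grip_force": force on a finger pad.
Only numpy, scipy, OpenCV 4.12 (cv2) and the standard library are available. Lean on these libraries where they do the work, as an engineer would, in place of code of your own. Each camera call takes 0.05 s, during which the arm holds its last target. There are 200 camera calls.

### The job

Raise the column of the ratchet stand by its round head until the pawl has clicked three times and no more, then lower it gently - neither dropping it nor pressing it down - until the pawl carries it, and let go. Then lay the violet X-shaped wax block flat on the middle of the head. Leave the wax figure and the small fitting behind the stand where they are.

Things in the scene. Friction and masses are not known exactly. Their poses are not given: they have to be found in the camera images.
- stand: Steel ratchet work stand fixed to the bench: foot 110 x 80 x 10 mm, a square guide (36 mm wide, top 76 mm above the bench) open to the front, the column standing in it. Origin: on the bench, on the column's axis; x points to the stand's back, its front (-x, teeth and pawl) faces roughly towards the robot; z up.
- column (a joint): Height of the sliding column above its lowest position (0, its start), m; at most 0.085. 0.5 to 0.63 kg, five teeth 16 mm apart on its front, friction 0.6 N. The 1st click comes somewhere from 0.013 to 0.025, the others 0.016 apart. For 7 mm before each click the lift takes 5 to 11 N more, which falls off 1 to 2 mm before the pawl snaps in; let down, it rests 1 mm below its click.
- column_top (a point): Centre of the flat top of the column's round head: a plain aluminium disc, 46 mm in diameter and 18 mm high, gripped across its diameter from above in any direction. Beneath it: a neck 16 mm in diameter and 4 mm high, then the 20 mm square bar. With the column down this point is 142 mm above the bench.
- latch: Slotted bracket in front of the column (up to 81 mm high) with a sprung pawl leaning into the teeth. Origin as the stand's. The pawl's pin is clamped at a height that differs by up to 12 mm and is not reported: notches must be felt. Delicate: under 20 N on it (the resting column gives 5 to 6 N, a click up to 15 N), and the column must stand on it before it is let go (it must not fall, even 1 mm).
- x_block: Violet wax block in the shape of a thick X, 66 x 78 x 24 mm, 75 g, lying flat on the bench. Origin: centre of its underside; the long side lies along its y axis, z up. Its waist, across x at the origin, is about 38 mm wide: grip it there from above, the fingers closing along its x axis.
- wax_figure: Bystander: cast wax animal figure, 120 x 201 x 198 mm (x, y, z), standing at the left. Origin: centre of its underside.
- fitting: Bystander: small tangle of violet wax fittings, 48 x 60 x 23 mm, behind the stand. Origin: centre of its underside.
- wax_pot: Fixed wax melting pot to the right of the stand, about 150 mm in diameter and 110 mm high, with a knob box at its front; its open lid stands up at the back to about 0.26 m above the bench. Origin: centre of its underside. Pass over it well above 0.26 m or in front of it.

How it is judged:
By the outcome, as a careful person would: the job done as asked, in the order asked, and still so for the second after the job is handed in, with the robot touching nothing.
It also fails if it takes over 72 s, if anything falls off the work surface, if the arm or the gripper's body presses on something with over 40 N, if the wrist force passes 120 N, or if a joint passes its speed limit or range.

## Working session

There is one attempt and no reset: what is moved stays moved. The work goes in short steps, Python scripts to look and compute and a tool call to move; the robot and the scene stay as the last step left them, time stands still between calls to the robot, and variables do not carry over. Pictures are saved under pics/ and viewed, at most 10 in all, crops included, and the job is handed in when it is done.

Besides the shell and the picture viewer there is one more tool, called after "Request:" as a command line: name --argument value ..., lists and objects as JSON in quotes. arm_command: Moves the arm, as the interface text tells. Its arguments: {"type":"object","properties":{"moves":{"type":"array","items":{"type":"array","items":{"type":"array","items":{"type":"number"}}}},"force":{"type":"number"}},"required":["moves"]}

```bash
ls; mkdir -p pics; python3 - <<'E'
from workcell import manip,camera,camera_model
import cv2,numpy as np
s=manip.sense(); print({k:np.round(v,3).tolist() for k,v in s.items()})
for n in ("scene","side"):
    p,d=camera(n); np.savez(f"{n}.npz",p=p,d=d,**camera_model(n)); cv2.imwrite(f"pics/{n}0.png",p[:,:,::-1])
E
```

```text
pics
{'time': 0.0, 'joint_positions': [-1.254, 0.124, 1.652, -0.0, 1.367, -0.083], 'qvel': [0.0, -0.002, 0.001, 0.0, 0.0, -0.001], 'tau': [0.001, -41.759, -35.993, 0.078, 0.049, -0.0], 'eef_pos': [0.253, -0.598, 0.192], 'ee_rot': [-3.077, -0.623, 0.0], 'force': [-0.401, -0.196, 0.183], 'ft_torque': [0.037, 0.054, -0.023], 'grip_force': 0.0, 'opening': 0.095}
```

View pics/scene0.png

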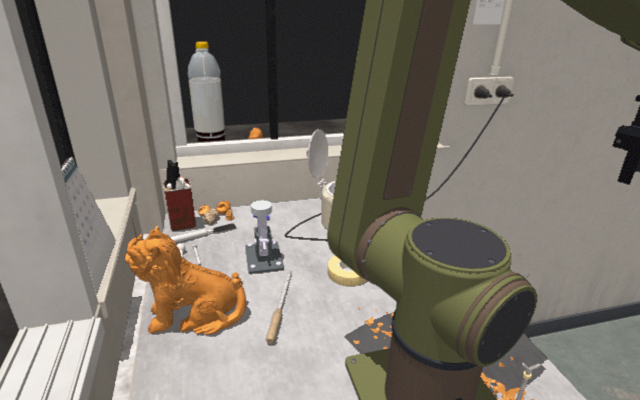

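View pics/side0.png

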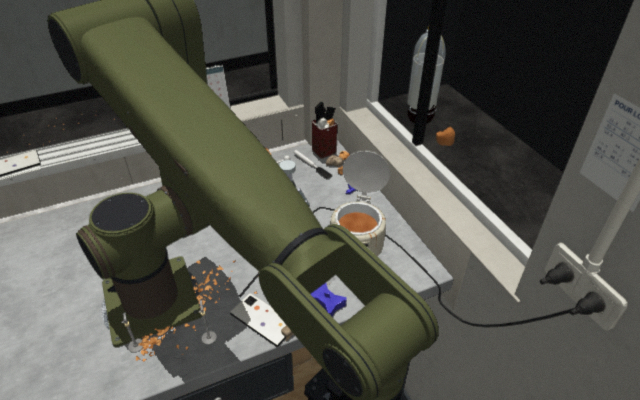

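The scene view shows the head at about (262,208), the foot at (263,265), and the pot partly hidden at (335,210). The side view shows the violet X at about (327,298), partly hidden by the arm, and the head near (287,163). Next I'll measure these and look through the wrist camera.

```bash
cat >h.py <<'E'
import numpy as np,cv2
from workcell import manip,camera,camera_model
def look(n):
    m=camera_model(n); p,d=camera(n); return p,d,m
def pts(uv,d,m):
    "world points of pixels (N,2) by depth; wrist fisheye handled by rays()"
    uv=np.asarray(uv,float); r=rays(uv,m,fish=False); z=d[uv[:,1].astype(int),uv[:,0].astype(int)]
    return (r*z[:,None]-m['t'])@m['R']
def rays(uv,m,fish):
    K=np.asarray(m['mtx'],float); x=(np.asarray(uv,float)-K[:2,2])/[K[0,0],K[1,1]]
    if not fish: return np.c_[x,np.ones(len(x))]
    th=np.linalg.norm(x,axis=1); k=np.tan(th)/np.maximum(th,1e-9)
    return np.c_[x*k[:,None],np.ones(len(x))]
def onplane(uv,m,z,fish):
    r=rays(uv,m,fish)@m['R']; c=-m['R'].T@m['t']
    return c+r*((z-c[2])/r[:,2])[:,None]
def violet(p):
    h=cv2.cvtColor(p,cv2.COLOR_RGB2HSV); return cv2.inRange(h,(112,90,40),(140,255,255))
E
python3 - <<'E'
from h import *
for n in("scene","side"):
    z=np.load(n+".npz"); p,d,m=z['p'],z['d'],{k:z[k] for k in('mtx','R','t')}
    k,l,st,c=cv2.connectedComponentsWithStats(violet(p))
    for i in range(1,k):
        if st[i,4]>15:
            v,u=np.where(l==i); X=pts(np.c_[u,v],d,m); print(n,st[i],X.mean(0).round(3),X.min(0).round(3),X.max(0).round(3))
    if n=="scene":
        v,u=np.mgrid[195:275,235:295]; X=pts(np.c_[u.ravel(),v.ravel()],d,m); u=u.ravel();v=v.ravel()
        t=(abs(X[:,2]-.142)<.004)&(d[v,u]>0); t&=(v<216)
        T=X[t]; print(len(T),np.median(T,0),T.min(0),T.max(0), u[t].min(),u[t].max(),v[t].min(),v[t].max())
        (cc,ax,a)=cv2.minAreaRect(T[:,:2].astype('f4'));print(cc,ax,a)
        f=X[(abs(X[:,2]-.010)<.0035)&(d[v,u]>0)]; print(len(f),cv2.minAreaRect(f[:,:2].astype('f4')))
        uc,vc=263,265
p,d,m=look("wrist"); print(m, (-m['R'].T@m['t']).round(3)); cv2.imwrite("pics/w0.png",p[:,:,::-1])
# scene crop x5
s=np.load("scene.npz")['p'][190:280,225:345,::-1]; cv2.imwrite("pics/c0.png",cv2.resize(s,None,fx=5,fy=5,interpolation=cv2.INTER_CUBIC))
E
```

```text
185 [0.43601443 0.19144416 0.14182361] [0.41508133 0.16955316 0.13801739] [0.46253833 0.21311665 0.14369833] 251 270 200 211
(0.4383140206336975, 0.19127969443798065) (0.045271798968315125, 0.04376543313264847) 34.03868865966797
836 ((0.5546076893806458, 0.1788979172706604), (0.16998378932476044, 0.3784399926662445), 77.9446029663086)
side [346 185   9   9  43] [0.627 0.158 0.008] [0.612 0.147 0.001] [0.641 0.18  0.014]
side [311 283  35  33 557] [ 0.384 -0.205  0.04 ] [ 0.056 -0.866  0.002] [ 0.429 -0.145  1.01 ]
{'mtx': array([[309.70691629,   0.        , 319.45923477],
       [  0.        , 309.70691629, 199.18414047],
       [  0.        ,   0.        ,   1.        ]]), 'R': array([[ 3.89409929e-01, -9.21064551e-01,  1.57803922e-05],
       [-8.83501917e-01, -3.73524264e-01,  2.82672931e-01],
       [-2.60354122e-01, -1.10089588e-01, -9.59216354e-01]]), 't': array([-0.64962229, -0.03206516,  0.39149866])} [ 0.327 -0.567  0.385]
```

View pics/w0.png

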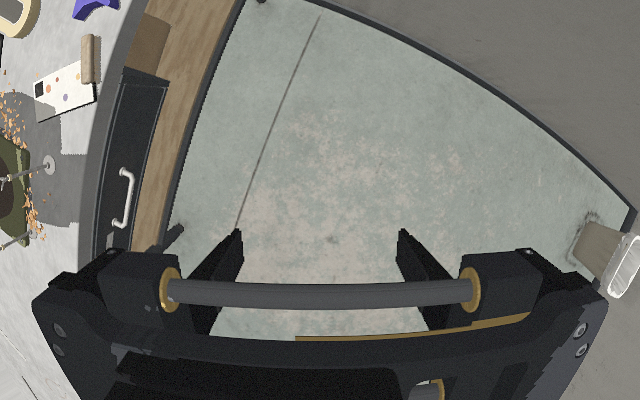

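View pics/c0.png

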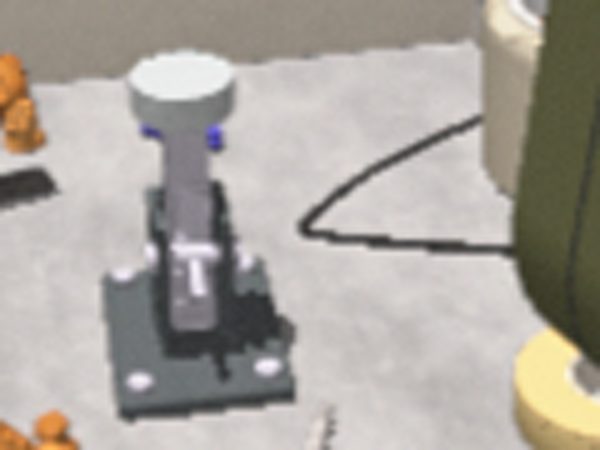

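The wrist view shows only the violet X's edge at about (95,5). The crop shows the stand's front facing the robot. The head centre measures (0.438, 0.191, 0.142), which matches its known height. Before moving I'll get the obstacle extents and the move numbers.

```bash
cat >>h.py <<'E'
from scipy.spatial.transform import Rotation as Ro
def togo(target,yaxis=None):
    "tool-frame shift (mm) to a world TCP target, and turn about tool z to bring tool y along +-yaxis"
    s=manip.sense(); R=Ro.from_rotvec(s['ee_rot']).as_matrix()
    sh=R.T@(np.asarray(target)-s['eef_pos'])*1000; a=0
    if yaxis is not None:
        v=R.T@np.r_[yaxis,0]; a=np.arctan2(-v[0],v[1]); a=(a+np.pi/2)%np.pi-np.pi/2
    return sh.round(1),round(a,3),s['eef_pos'].round(4)
E
python3 - <<'E'
from h import *
z=np.load("scene.npz"); p,d,m=z['p'],z['d'],{k:z[k] for k in('mtx','R','t')}
v,u=np.mgrid[0:400,0:640]; u=u.ravel();v=v.ravel(); X=pts(np.c_[u,v],d,m)
ok=d[v,u]>0
h=cv2.cvtColor(p,cv2.COLOR_RGB2HSV); o=cv2.inRange(h,(5,150,80),(20,255,255)).ravel()>0
f=X[ok&o&(u>120)&(u<250)&(v>225)&(v<340)]; print("fig",np.percentile(f,[1,99],axis=0).round(3))
q=X[ok&(u>300)&(u<334)&(v>125)&(v<235)&(X[:,2]>.03)&(X[:,0]<.8)]; print("pot",np.percentile(q,[1,50,99],axis=0).round(3))
z=np.load("side.npz"); p,d,m=z['p'],z['d'],{k:z[k] for k in('mtx','R','t')}
X=pts(np.c_[u,v],d,m); q=X[(d[v,u]>0)&(u>330)&(u<388)&(v>205)&(v<255)&(X[:,2]>.02)&(X[:,2]<.15)]; print("pot side",np.percentile(q,[1,50,99],axis=0).round(3))
q=X[(d[v,u]>0)&(u>342)&(u<392)&(v>150)&(v<193)&(X[:,2]>.12)]; print("lid",np.percentile(q,[1,50,99],axis=0).round(3))
vm=violet(p).ravel()>0; b=X[vm&(X[:,2]<.04)&(X[:,2]>.005)&(u<350)&(v>250)]; print("X",np.percentile(b,[1,50,99],axis=0).round(3))
print(togo([.36,-.14,.3],[1,0]), togo([.36,-.14,.3],[0,1]))
E
```

```text
fig [[0.22  0.258 0.008]
 [0.305 0.439 0.186]]
pot [[ 0.15  -0.077  0.033]
 [ 0.612  0.015  0.133]
 [ 0.795  0.12   0.274]]
pot side [[ 0.479 -0.125  0.034]
 [ 0.553 -0.05   0.084]
 [ 0.605  0.006  0.11 ]]
lid [[ 0.549 -0.016  0.125]
 [ 0.601  0.026  0.183]
 [ 0.733  0.141  0.247]]
X [[ 0.361 -0.229  0.007]
 [ 0.389 -0.196  0.023]
 [ 0.425 -0.153  0.028]]
(array([ 277.1, -380.6, -107.2]), np.float64(-1.171), array([ 0.2528, -0.5982,  0.1922])) (array([ 277.1, -380.6, -107.2]), np.float64(0.4), array([ 0.2528, -0.5982,  0.1922]))
```

Request:
arm_command --moves '[[[0, 0, -40, 0, 0], [0, 0, -40, 0, 0], [20, -30, -15, 0, 0], [20, -30, -10, 0, 0], [20, -30, -10, 0, 0], [20, -30, -10, 0, 0], [20, -30, -10, 0, 0], [20, -30, 0, 0, 0], [20, -30, 0, 0, 0], [20, -30, 0, 0, 0], [20, -30, 0, 0, 0], [20, -30, 0, 0, 0], [20, -30, 0, 0, 0], [10, -15, 0, 0.1, 0], [0, 0, 0, 0.1, 0], [0, 0, 0, 0.1, 0], [0, 0, 0, 0.1, 0], [0, 0, 0, 0, 0], [0, 0, 0, 0, 0]]]'

```text
time: 1.73
eef_pos: [0.3305, -0.1913, 0.3279]
ee_rot: [-3.141, -0.004, 0.0]
force: [0.7, 0.2, -0.6]
opening: 0.0954
grip_force: 0.0
```

```bash
python3 - <<'E'
from h import *
s=manip.sense(); print(s['eef_pos'].round(4),s['ee_rot'].round(4),s['force'].round(2),s['time'])
p,d,m=look("wrist"); cv2.imwrite("pics/w1.png",p[:,:,::-1])
k,l,st,c=cv2.connectedComponentsWithStats(violet(p)); print(st[st[:,4]>30])
i=1+np.argmax(st[1:,4]); v,u=np.where(l==i); X=onplane(np.c_[u,v],m,.024,True)[:,:2]
r=cv2.minAreaRect(X.astype('f4')); print(r, X.mean(0))
E
```

```text
[ 0.3305 -0.1913  0.3279] [-3.1414e+00 -3.9000e-03  4.0000e-04] [ 0.73  0.25 -0.58] 1.7333
[[     0      0    640    400 254827]
 [   288     99     58     53   1173]]
((0.3878166079521179, -0.1872871220111847), (0.06236899644136429, 0.07628491520881653), 22.113000869750977) [ 0.38835408 -0.18683106]
```

View pics/w1.png

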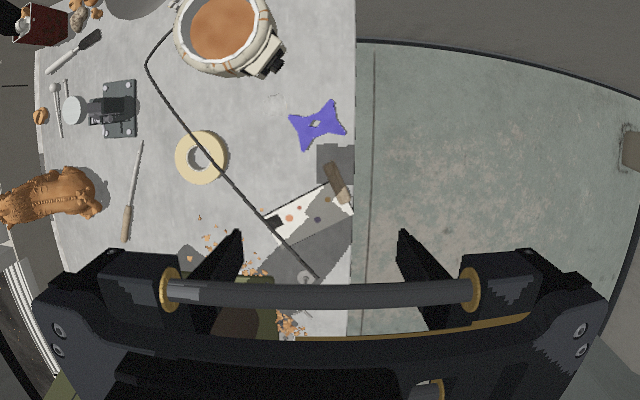

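The wrist view shows the X at (317,125), giving (0.388, -0.187) with its x axis at about 22°. The head is at (73,110), the pot at (222,35) and the figure at (50,195). Next I'll go above the head.

Request:
arm_command --moves '[[[5, -19, 0, 0, 0], [11, -38, 0, 0, 0], [11, -38, 0, 0, 0], [11, -38, 0, 0, 0], [11, -38, 0, 0, 0], [11, -38, 0, 0, 0], [11, -38, 0, 0, 0], [11, -38, 0, 0, 0], [11, -38, 10, 0, 0], [11, -38, 20, 0, 0], [5, -20, 30, 0, 0], [0, 0, 20, 0, 0], [0, 0, 0, 0, 0], [0, 0, 0, 0, 0], [0, 0, 0, 0, 0]]]'

```text
time: 3.03
eef_pos: [0.4397, 0.1869, 0.2509]
ee_rot: [-3.141, 0.001, -0.003]
force: [-0.7, 0.2, 0.7]
opening: 0.095
grip_force: 0.0
```

```bash
python3 - <<'E'
from h import *
s=manip.sense(); print(s['eef_pos'].round(4),s['ee_rot'].round(4),s['force'].round(2),s['time'])
p,d,m=look("wrist"); cv2.imwrite("pics/w2.png",p[:,:,::-1])
print((-m['R'].T@m['t']).round(3))
uv,_=cv2.projectPoints(np.zeros((1,3)),np.zeros(3),np.zeros(3),np.eye(3),None)
def px(X):
    c=m['R']@X+m['t']; th=np.arctan2(np.hypot(c[0],c[1]),c[2]); return m['mtx'][:2,2]+m['mtx'][0,0]*th*c[:2]/np.hypot(c[0],c[1])
print(px(np.array([.438,.191,.142])))
E
```

```text
[0.4397 0.1869 0.2509] [-3.1411e+00  7.0000e-04 -3.1000e-03] [-0.73  0.19  0.67] 3.0333
[0.519 0.187 0.444]
[315.09301405 192.70625797]
```

View pics/w2.png

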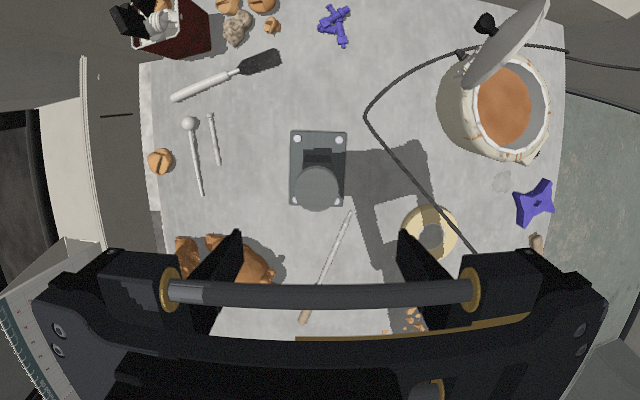

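The head shows at about (318,187). I'll measure its centre from the wrist depth.

```bash
python3 - <<'E'
from h import *
p,d,m=look("wrist")
v,u=np.mgrid[140:235,270:370]; uv=np.c_[u.ravel(),v.ravel()]
z=d[v.ravel(),u.ravel()]; X=(rays(uv,m,True)*z[:,None]-m['t'])@m['R']
k=(abs(X[:,2]-.142)<.006)&(z>0); uk=uv[k]; print(len(uk),np.median(X[k],0))
c,r=cv2.minEnclosingCircle(uk.astype('f4')); print(c,r)
P=onplane(uk,m,.142,True)[:,:2]; print(cv2.minAreaRect(P.astype('f4')),P.mean(0))
print(togo([*P.mean(0),.1155],[0,1]))
E
```

```text
1563 [0.44163201 0.19012148 0.14281188]
(316.0, 189.5833282470703) 23.061765670776367
((0.44140487909317017, 0.19052304327487946), (0.04613346979022026, 0.045124705880880356), 6.5957746505737305) [0.44153482 0.19035946]
(array([  0.9,  -3.3, 136.3]), np.float64(-0.001), array([0.4401, 0.1869, 0.2518]))
```

Request:
arm_command --moves '[[[1, -3, 15, 0, 0], [0, 0, 30, 0, 0], [0, 0, 30, 0, 0], [0, 0, 25, 0, 0], [0, 0, 18, 0, 0], [0, 0, 12, 0, 0], [0, 0, 7, 0, 0], [0, 0, 0, 0, 0], [0, 0, 0, 0, 0]]]'

```text
time: 3.88
eef_pos: [0.4409, 0.1903, 0.1137]
ee_rot: [-3.141, 0.001, -0.003]
force: [0.3, -0.1, 1.6]
opening: 0.0953
grip_force: 0.0
```

```bash
python3 -c "
from h import *
s=manip.sense();print(togo([.4415,.1903,.1145],[0,1]),s['force'])"
```

```text
(array([ 0.6,  0. , -0.8]), np.float64(-0.001), array([0.4409, 0.1903, 0.1137])) [ 0.31173448 -0.05642814  1.56455513]
```

Request:
arm_command --moves '[[[0, 0, -1, 0, 0.3], [0, 0, 0, 0, 0.45], [0, 0, 0, 0, 1], [0, 0, 0, 0, 1], [0, 0, 0, 0, 1], [0, 0, 0, 0, 1], [0, 0, 0, 0, 1], [0, 0, 0, 0, 1], [0, 0, 0, 0, 1], [0, 0, 0, 0, 1]]]' --force 50

```text
time: 4.72
eef_pos: [0.4399, 0.1907, 0.1133]
ee_rot: [-3.141, 0.001, 0.0]
force: [-0.6, 2.3, -0.4]
opening: 0.0447
grip_force: 50.0
```

Request:
arm_command --moves '[[[0, 0, -1, 0, 1], [0, 0, -1, 0, 1], [0, 0, -1, 0, 1], [0, 0, -1, 0, 1], [0, 0, -1, 0, 1], [0, 0, 0, 0, 1], [0, 0, 0, 0, 1], [0, 0, 0, 0, 1]]]'

```text
time: 5.38
eef_pos: [0.4399, 0.1907, 0.1174]
ee_rot: [-3.141, 0.0, 0.0]
force: [3.0, 5.0, -7.0]
opening: 0.0447
grip_force: 50.0
```

```bash
python3 -c "
from h import *
for i in range(4): print(manip.sense()['eef_pos'],manip.sense()['force'])"
```

```text
[0.43987639 0.19068982 0.11740503] [ 2.95774567  4.95060041 -6.98822112]
[0.43987639 0.19068982 0.11740503] [ 2.95774567  4.95060041 -6.98822112]
[0.43987639 0.19068982 0.11740503] [ 2.95774567  4.95060041 -6.98822112]
[0.43987639 0.19068982 0.11740503] [ 2.95774567  4.95060041 -6.98822112]
```

Request:
arm_command --moves '[[[0, 0, -1, 0, 1], [0, 0, -1, 0, 1], [0, 0, 0, 0, 1]]]'

```text
time: 5.63
eef_pos: [0.4398, 0.1907, 0.118]
ee_rot: [-3.14, 0.0, -0.0]
force: [6.3, 5.1, -14.6]
opening: 0.0446
grip_force: 50.0
```

Request:
arm_command --moves '[[[0, 0, -1, 0, 1], [0, 0, -1, 0, 1], [0, 0, 0, 0, 1]]]'

```text
time: 5.88
eef_pos: [0.4398, 0.1906, 0.1195]
ee_rot: [-3.14, 0.001, -0.0]
force: [7.9, 6.2, -15.9]
opening: 0.0446
grip_force: 50.0
```

Request:
arm_command --moves '[[[0, 0, -1, 0, 1], [0, 0, -1, 0, 1], [0, 0, 0, 0, 1]]]'

```text
time: 6.13
eef_pos: [0.4398, 0.1907, 0.1211]
ee_rot: [-3.14, 0.001, -0.0]
force: [8.2, 7.1, -16.9]
opening: 0.0445
grip_force: 50.0
```

Request:
arm_command --moves '[[[0, 0, -1, 0, 1], [0, 0, -1, 0, 1], [0, 0, 0, 0, 1]]]'

```text
time: 6.38
eef_pos: [0.4398, 0.1907, 0.1242]
ee_rot: [-3.141, 0.001, 0.0]
force: [5.1, 5.2, -9.5]
opening: 0.0444
grip_force: 50.0
```

Request:
arm_command --moves '[[[0, 0, -1, 0, 1], [0, 0, -1, 0, 1], [0, 0, 0, 0, 1]]]'

```text
time: 6.63
eef_pos: [0.4398, 0.1907, 0.1276]
ee_rot: [-3.141, 0.0, 0.0]
force: [3.1, 4.9, -5.4]
opening: 0.0448
grip_force: 50.0
```

Request:
arm_command --moves '[[[0, 0, -1, 0, 1], [0, 0, -1, 0, 1], [0, 0, 0, 0, 1]]]'

```text
time: 6.88
eef_pos: [0.4399, 0.1907, 0.1299]
ee_rot: [-3.141, 0.0, 0.0]
force: [2.4, 4.5, -4.9]
opening: 0.0445
grip_force: 50.0
```

Request:
arm_command --moves '[[[0, 0, -1, 0, 1], [0, 0, -1, 0, 1], [0, 0, 0, 0, 1]]]'

```text
time: 7.13
eef_pos: [0.4399, 0.1907, 0.1319]
ee_rot: [-3.141, 0.0, 0.0]
force: [2.8, 4.5, -5.1]
opening: 0.0444
grip_force: 50.0
```

Request:
arm_command --moves '[[[0, 0, -1, 0, 1], [0, 0, -1, 0, 1], [0, 0, 0, 0, 1]]]'

```text
time: 7.38
eef_pos: [0.4398, 0.1907, 0.1334]
ee_rot: [-3.141, 0.0, 0.0]
force: [4.0, 4.3, -7.4]
opening: 0.0443
grip_force: 50.0
```

Request:
arm_command --moves '[[[0, 0, -1, 0, 1], [0, 0, -1, 0, 1], [0, 0, 0, 0, 1]]]'

```text
time: 7.63
eef_pos: [0.4398, 0.1907, 0.134]
ee_rot: [-3.141, 0.0, -0.0]
force: [7.7, 5.6, -14.3]
opening: 0.0444
grip_force: 50.0
```

Request:
arm_command --moves '[[[0, 0, -1, 0, 1], [0, 0, -1, 0, 1], [0, 0, 0, 0, 1]]]'

```text
time: 7.88
eef_pos: [0.4398, 0.1907, 0.1356]
ee_rot: [-3.14, 0.0, 0.0]
force: [7.0, 5.3, -16.5]
opening: 0.0447
grip_force: 50.0
```

Rises came at z≈0.1177 and 0.1337, exactly 16 mm apart. That puts click 1 at about 0.1245, click 2 at 0.1405 and click 3 at 0.1565.

Request:
arm_command --moves '[[[0, 0, -1, 0, 1], [0, 0, -1, 0, 1], [0, 0, -1, 0, 1], [0, 0, -1, 0, 1], [0, 0, -1, 0, 1], [0, 0, -1, 0, 1], [0, 0, -1, 0, 1], [0, 0, 0, 0, 1]]]'

```text
time: 8.55
eef_pos: [0.4399, 0.1907, 0.1448]
ee_rot: [-3.141, 0.0, 0.0]
force: [1.8, 4.3, -5.7]
opening: 0.0446
grip_force: 50.0
```

Request:
arm_command --moves '[[[0, 0, -1, 0, 1], [0, 0, -1, 0, 1], [0, 0, -1, 0, 1], [0, 0, -1, 0, 1], [0, 0, 0, 0, 1]]]'

```text
time: 8.97
eef_pos: [0.4398, 0.1907, 0.1488]
ee_rot: [-3.141, 0.0, 0.0]
force: [2.4, 3.3, -5.4]
opening: 0.0448
grip_force: 50.0
```

Request:
arm_command --moves '[[[0, 0, -1, 0, 1], [0, 0, -1, 0, 1], [0, 0, -1, 0, 1], [0, 0, -1, 0, 1], [0, 0, 0, 0, 1]]]'

```text
time: 9.38
eef_pos: [0.4398, 0.1906, 0.1506]
ee_rot: [-3.141, 0.0, 0.0]
force: [7.7, 5.7, -14.3]
opening: 0.0448
grip_force: 50.0
```

Request:
arm_command --moves '[[[0, 0, -1, 0, 1], [0, 0, -1, 0, 1], [0, 0, -1, 0, 1], [0, 0, 0, 0, 1]]]'

```text
time: 9.72
eef_pos: [0.4398, 0.1906, 0.153]
ee_rot: [-3.141, 0.0, 0.0]
force: [8.7, 7.2, -17.1]
opening: 0.0453
grip_force: 50.0
```

Request:
arm_command --moves '[[[0, 0, -1, 0, 1], [0, 0, -1, 0, 1], [0, 0, -1, 0, 1], [0, 0, 0, 0, 1]]]'

```text
time: 10.05
eef_pos: [0.4398, 0.1907, 0.1582]
ee_rot: [-3.141, 0.0, 0.001]
force: [2.8, 5.2, -6.6]
opening: 0.0448
grip_force: 50.0
```

Request:
arm_command --moves '[[[0, 0, -1, 0, 1], [0, 0, -1, 0, 1], [0, 0, 0, 0, 1], [0, 0, 0, 0, 1], [0, 0, 0, 0, 1]]]'

```text
time: 10.47
eef_pos: [0.4399, 0.1907, 0.1607]
ee_rot: [-3.141, 0.0, 0.0]
force: [2.6, 4.8, -4.9]
opening: 0.0446
grip_force: 50.0
```

Request:
arm_command --moves '[[[0, 0, 0.5, 0, 1], [0, 0, 0.5, 0, 1], [0, 0, 0.5, 0, 1], [0, 0, 0.5, 0, 1], [0, 0, 0.5, 0, 1], [0, 0, 0.5, 0, 1], [0, 0, 0, 0, 1], [0, 0, 0, 0, 1]]]'

```text
time: 11.13
eef_pos: [0.4399, 0.1907, 0.1579]
ee_rot: [-3.141, 0.0, 0.0]
force: [2.4, 4.0, -5.4]
opening: 0.0445
grip_force: 50.0
```

Request:
arm_command --moves '[[[0, 0, 0.5, 0, 1], [0, 0, 0, 0, 1], [0, 0, 0, 0, 1], [0, 0, 0, 0, 1]]]'

```text
time: 11.47
eef_pos: [0.4399, 0.1906, 0.1579]
ee_rot: [-3.141, 0.0, 0.0]
force: [1.9, 4.7, -3.4]
opening: 0.0447
grip_force: 50.0
```

Request:
arm_command --moves '[[[0, 0, 0.5, 0, 1], [0, 0, 0, 0, 1], [0, 0, 0, 0, 1], [0, 0, 0, 0, 1]]]'

```text
time: 11.8
eef_pos: [0.4399, 0.1906, 0.1578]
ee_rot: [-3.141, 0.0, 0.0]
force: [-0.1, 4.8, -0.3]
opening: 0.0446
grip_force: 50.0
```

The pawl carries the column: the height holds at 0.1578 and the tool force is about 0. Now I'll release and rise.

Request:
arm_command --moves '[[[0, 0, 0, 0, 0.45], [0, 0, 0, 0, 0.3], [0, 0, 0, 0, 0], [0, 0, 0, 0, 0], [0, 0, 0, 0, 0], [0, 0, 0, 0, 0], [0, 0, 0, 0, 0], [0, 0, 0, 0, 0]]]' --force 20

```text
time: 12.47
eef_pos: [0.44, 0.1901, 0.1574]
ee_rot: [3.141, -0.0, -0.0]
force: [0.2, 0.8, -0.3]
opening: 0.0921
grip_force: 0.0
```

Request:
arm_command --moves '[[[0, 0, -10, 0, 0], [0, 0, -20, 0, 0], [0, 0, -30, 0, 0], [0, 0, -30, 0, 0], [0, 0, -20, 0, 0], [0, 0, -10, 0, 0], [0, 0, 0, 0, 0], [0, 0, 0, 0, 0]]]'

```text
time: 13.13
eef_pos: [0.4399, 0.1902, 0.2772]
ee_rot: [3.142, -0.0, 0.0]
force: [-0.9, -0.1, -0.9]
opening: 0.0949
grip_force: 0.0
```

```bash
cat >>h.py <<'E'
def head(zt):
    p,d,m=look("wrist")
    v,u=np.mgrid[100:240,250:390]; uv=np.c_[u.ravel(),v.ravel()]
    z=d[v.ravel(),u.ravel()]; X=(rays(uv,m,True)*z[:,None]-m['t'])@m['R']
    k=(abs(X[:,2]-zt)<.007)&(z>0); zt=np.median(X[k,2])
    P=onplane(uv[k],m,zt,True)[:,:2]; return zt,cv2.minAreaRect(P.astype('f4')),P.mean(0),p
E
python3 - <<'E'
from h import *
print(head(.186)[:3]); print(togo([.388-.02,-.187,.3],[np.cos(.386),np.sin(.386)]))
E
```

```text
(np.float64(0.18731287536343286), ((0.4414893388748169, 0.1903289258480072), (0.043853286653757095, 0.04526228457689285), 89.97742462158203), array([0.44190271, 0.19029314]))
(array([-71.4, 377.1, -23.7]), np.float64(1.185), array([0.4394, 0.1901, 0.2759]))
```

The head top is now at 0.1873, a rise of 44.5 mm. That fits only the third notch, and the head centre has not moved. Next is the block.

Request:
arm_command --moves '[[[0, 0, -25, 0, 0], [-2, 17, 0, 0, 0], [-5, 36, 0, -0.1, 0], [-5, 36, 0, 0, 0], [0, 0, 0, -0.12, 0]]]'

```text
time: 13.6
eef_pos: [0.4306, 0.0966, 0.3]
ee_rot: [3.121, 0.339, -0.006]
force: [0.4, 0.4, 0.0]
opening: 0.0951
grip_force: 0.0
```

```bash
python3 - <<'E'
from h import *
print(togo([.388,-.187,.3]), manip.sense()['joint_positions'].round(2))
E
```

```text
(array([-102.6,  267.8,    1. ]), 0, array([0.4306, 0.0966, 0.3   ])) [ 0.1  -0.4   1.94 -0.    1.6   1.45]
```

Request:
arm_command --moves '[[[-13, 34, 0, 0, 0], [-13, 34, 0, 0, 0], [-13, 34, 0, 0, 0], [-13, 34, 0, 0, 0], [-13, 34, 0, 0, 0], [-13, 34, 0, 0, 0], [-13, 34, 0, 0, 0], [-12, 30, 0, 0, 0], [0, 0, 0, -0.12, 0], [0, 0, 0, -0.12, 0], [0, 0, 0, -0.12, 0], [0, 0, 0, -0.12, 0], [0, 0, 0, -0.12, 0], [0, 0, 0, -0.12, 0], [0, 0, 0, -0.12, 0], [0, 0, 0, -0.12, 0], [0, 0, 0, -0.12, 0], [0, 0, 0, -0.12, 0], [0, 0, 0, -0.12, 0], [0, 0, 0, -0.12, 0]]]'

```text
time: 15.27
eef_pos: [0.3887, -0.1826, 0.2997]
ee_rot: [-2.111, -2.321, 0.001]
force: [-0.1, 0.3, 0.1]
opening: 0.0951
grip_force: 0.0
```

Request:
arm_command --moves '[[[0, 0, 20, -0.12, 0], [0, 0, 40, -0.12, 0], [0, 0, 40, -0.06, 0], [0, 0, 40, 0, 0], [0, 0, 20, 0, 0], [0, 0, 0, 0, 0], [0, 0, 0, 0, 0]]]'

```text
time: 15.85
eef_pos: [0.3878, -0.1821, 0.1399]
ee_rot: [-1.747, -2.604, 0.0]
force: [0.1, 0.4, 0.3]
opening: 0.095
grip_force: 0.0
```

```bash
python3 - <<'E'
from h import *
print(manip.sense()['joint_positions'].round(2))
p,d,m=look("wrist"); cv2.imwrite("pics/w3.png",p[:,:,::-1])
k,l,st,c=cv2.connectedComponentsWithStats(violet(p)); i=1+np.argmax(st[1:,4]); print(st[i])
v,u=np.where(l==i); uv=np.c_[u,v]; z=d[v,u]; X=(rays(uv,m,True)*z[:,None]-m['t'])@m['R']
top=abs(X[:,2]-.024)<.006; print(np.median(X[:,2]),top.mean())
P=onplane(uv[top],m,.024,True)[:,:2].astype('f4'); r=cv2.minAreaRect(P); print(r,P.mean(0))
b=cv2.boxPoints(r); e=[b[1]-b[0],b[2]-b[1]]; L=[np.linalg.norm(x) for x in e]; s=e[int(np.argmin(L))]/min(L); ly=np.array([-s[1],s[0]])
Q=(P-np.array(r[0])); w=abs(Q@ly)<.003; print("waist",np.ptp((Q@s)[w]),((Q@s)[w]).min(),((Q@s)[w]).max(),"xaxis deg",np.degrees(np.arctan2(s[1],s[0])))
# narrowest section along y
for y in np.arange(-.012,.0121,.004): k=abs(Q@ly-y)<.002; print(round(y,3),np.ptp((Q@s)[k]).round(4),end='; ')
print(togo([*r[0],.004],s))
E
```

```text
[-0.56 -0.35  2.18 -0.    1.32 -0.95]
[ 286  154   64   75 3047]
0.025689376045009902 0.9566787003610109
((0.3872138559818268, -0.18648728728294373), (0.06370390951633453, 0.07854723930358887), 22.280109405517578) [ 0.3872553 -0.1848253]
waist 0.0341887099408531 -0.016100690964877096 0.018088018975976006 xaxis deg 22.280102
-0.012 0.0398; -0.008 0.0344; -0.004 0.0343; 0.0 0.0342; 0.004 0.034; 0.008 0.0339; 0.012 0.0368; (array([ -2.6,  -3.2, 138.2]), np.float64(0.0), array([ 0.3893, -0.1829,  0.1422]))
```

View pics/w3.png

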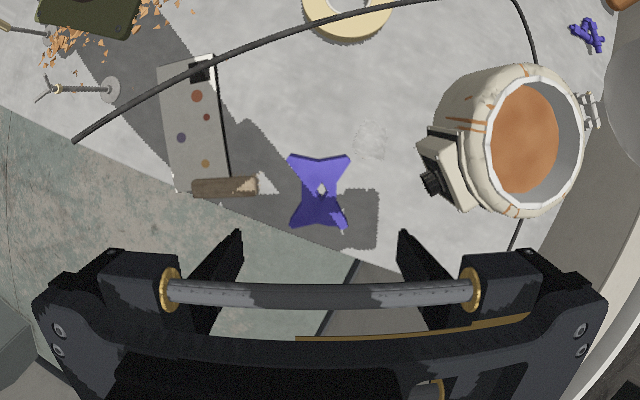

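The block is centred at (320,190) and the pot's knob is at (430,180). I'll check that the gripper body clears the knob box.

```bash
python3 - <<'E'
from h import *
p,d,m=look("wrist")
s=manip.sense(); R=Ro.from_rotvec(s['ee_rot']).as_matrix()
v,u=np.mgrid[60:240,360:600]; uv=np.c_[u.ravel(),v.ravel()]; z=d[v.ravel(),u.ravel()]
X=(rays(uv,m,True)*z[:,None]-m['t'])@m['R']
T=(X-[.387,-.186,0])@R
for a,b in((.02,.05),(.05,.075),(.075,.13)):
    k=(z>0)&(X[:,2]>a)&(X[:,2]<b)&(abs(T[:,0])<.05); print(a,k.sum(), np.sort(abs(T[k,1]))[:5].round(4) if k.sum() else '')
E
```

```text
0.02 1314 [0.0982 0.0992 0.1    0.1003 0.1005]
0.05 1455 [0.0962 0.0969 0.0971 0.0975 0.0976]
0.075 6851 [0.1009 0.101  0.1015 0.1015 0.1017]
```

Request:
arm_command --moves '[[[-3, -2, 20, 0, 0], [0, 0, 35, 0, 0], [0, 0, 35, 0, 0], [0, 0, 20, 0, 0], [0, 0, 13, 0, 0], [0, 0, 8, 0, 0], [0, 0, 0, 0, 0], [0, 0, 0, 0, 0], [0, 0, 0, 0, 0]]]'

```text
time: 16.7
eef_pos: [0.3904, -0.1876, 0.0134]
ee_rot: [1.748, 2.606, 0.0]
force: [-0.8, 0.7, -0.0]
opening: 0.0951
grip_force: 0.0
```

```bash
python3 - <<'E'
from h import *
print(togo([.3872,-.1865,.004],[np.cos(.389),np.sin(.389)]),manip.sense()['force'])
E
```

```text
(array([ 2.3, -2.5,  9.4]), np.float64(0.0), array([ 0.3904, -0.1876,  0.0134])) [-0.83469754  0.70831805 -0.02392052]
```

Request:
arm_command --moves '[[[1, -2, 4, 0, 0.2], [0, 0, 3, 0, 0.4], [0, 0, 0, 0, 0.6], [0, 0, 0, 0, 1], [0, 0, 0, 0, 1], [0, 0, 0, 0, 1], [0, 0, 0, 0, 1], [0, 0, 0, 0, 1], [0, 0, 0, 0, 1]]]' --force 15

```text
time: 17.45
eef_pos: [0.3866, -0.1864, 0.0044]
ee_rot: [1.75, 2.609, 0.0]
force: [0.6, 0.1, 0.1]
opening: 0.0405
grip_force: 0.0
```

Request:
arm_command --moves '[[[0, 0, 0, 0, 1], [0, 0, 0, 0, 1], [0, 0, 0, 0, 1], [0, 0, 0, 0, 1]]]'

```text
time: 17.78
eef_pos: [0.3865, -0.1864, 0.0043]
ee_rot: [-1.75, -2.609, 0.0]
force: [-0.1, -0.1, -0.1]
opening: 0.014
grip_force: 0.0
```

```bash
python3 - <<'E'
from h import *
s=manip.sense(); R=Ro.from_rotvec(s['ee_rot']).as_matrix()
print(s['eef_pos'],s['force'],s['opening'],s['grip_force'])
z0=s['eef_pos'][2]; print("place TCP z",z0+.1873, "rise to .30, shift:",R.T@(np.array([.4415,.1903,.30])-s['eef_pos'])*1000)
E
```

```text
[ 0.38651816 -0.18641624  0.00433467] [-0.11318359 -0.14894337 -0.06941421] 0.014048379929393144 0.0
place TCP z 0.19163467009929236 rise to .30, shift: [ 327.72699892  193.74156627 -295.66084848]
```

The fingers closed past the block without touching it. I'll look.

```bash
python3 - <<'E'
from h import *
p,d,m=look("wrist"); p2,_,_=look("side"); cv2.imwrite("pics/w4.png",np.vstack([p[:300,:,::-1],cv2.resize(p2[220:350,230:400,::-1],(392,300))[:, :] if 0 else np.hstack([cv2.resize(p2[220:350,230:400,::-1],(392,300)),np.zeros((300,248,3),np.uint8)])]))
s=manip.sense(); R=Ro.from_rotvec(s['ee_rot']).as_matrix(); print(R.round(3), (-m['R'].T@m['t']))
E
```

```text
[[-0.379  0.925  0.   ]
 [ 0.925  0.379 -0.   ]
 [-0.     0.    -1.   ]] [ 0.3557748  -0.11208757  0.19693484]
```

View pics/w4.png

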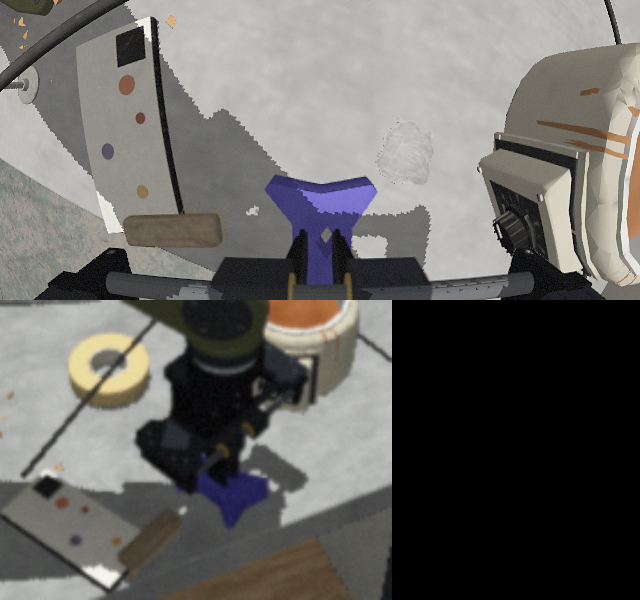

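```bash
python3 - <<'E'
from h import *
p,d,m=look("wrist"); s=manip.sense(); print(s['opening'],s['grip_force'],s['eef_pos'],s['force'],s['time'])
def px(X):
    c=m['R']@X+m['t']; th=np.arctan2(np.hypot(c[0],c[1]),c[2]); return (m['mtx'][:2,2]+m['mtx'][0,0]*th*c[:2]/np.hypot(c[0],c[1])).round(0)
print(px(s['eef_pos']),px(s['eef_pos']+[0,0,.02]))
for uv in([300,236],[300,245],[344,236],[344,245],[344,260],[316,250],[320,270],[326,237],[300,205],[350,205],[320,220]):
    z=d[uv[1],uv[0]]; X=(rays([uv],m,True)*z-m['t'])@m['R']; R=Ro.from_rotvec(s['ee_rot']).as_matrix(); print(uv,p[uv[1],uv[0]],X.round(3),((X-s['eef_pos'])@R*1000).round(0))
E
```

```text
0.002815989392207177 0.0 [ 0.38651162 -0.18642885  0.00434082] [-0.21005442 -0.31687551 -0.34082154] 17.9333
[319. 232.] [320. 245.]
[300, 236] [ 64  60 114] [[ 0.373 -0.185  0.027]] [[  7. -12. -22.]]
[300, 245] [23 19 22] [[ 0.373 -0.179  0.05 ]] [[ 12. -10. -46.]]
[344, 236] [ 58  52 110] [[ 0.398 -0.175  0.026]] [[  6.  15. -21.]]
[344, 245] [ 63  58 111] [[ 0.4   -0.181  0.025]] [[ -0.  15. -21.]]
[344, 260] [21 26 30] [[ 0.38  -0.152  0.11 ]] [[  35.    8. -106.]]
[316, 250] [ 64  59 114] [[ 0.386 -0.19   0.025]] [[ -3.  -2. -21.]]
[320, 270] [ 55  50 106] [[ 0.393 -0.203  0.025]] [[-18.   0. -21.]]
[326, 237] [32 36 36] [[ 0.386 -0.176  0.036]] [[ 10.   4. -32.]]
[300, 205] [ 64  57 117] [[ 0.366 -0.167  0.025]] [[ 26. -11. -21.]]
[350, 205] [126 115 205] [[ 0.393 -0.156  0.026]] [[ 26.  18. -21.]]
[320, 220] [ 61  58 114] [[ 0.38  -0.171  0.026]] [[ 17.   0. -21.]]
```

Request:
arm_command --moves '[[[0, 0, 0, 0, 1], [0, 0, 0, 0, 1], [0, 0, 0, 0, 1]]]'

```text
time: 18.18
eef_pos: [0.3865, -0.1864, 0.0044]
ee_rot: [-1.75, -2.609, -0.0]
force: [0.1, 0.4, 0.3]
opening: 0.0006
grip_force: 0.0
```

```bash
python3 - <<'E'
from h import *
p,d,m=look("wrist"); s=manip.sense(); print(s['opening'],s['grip_force'])
v,u=np.where(violet(p)>0); k=(u>200)&(u<440)&(v>150); uv=np.c_[u,v][k]; z=d[uv[:,1],uv[:,0]]; X=(rays(uv,m,True)*z[:,None]-m['t'])@m['R']
X=X[abs(X[:,2]-.0255)<.004]; R=Ro.from_rotvec(s['ee_rot']).as_matrix(); T=(X-s['eef_pos'])@R*1000
print(np.percentile(T,[0.5,50,99.5],axis=0).round(1))
for x in range(-36,44,4):
    t=T[abs(T[:,0]-x)<2]; 
    if len(t): print(x,len(t),t[:,1].min().round(1),t[:,1].max().round(1))
cv2.imwrite("pics/w5.png",cv2.resize(p[150:300,220:420,::-1],None,fx=3,fy=3))
E
```

```text
0.000589499051777811 0.0
[[ -7.5 -29.8 -23.1]
 [ 23.5   1.4 -21.3]
 [ 38.3  30.9 -17.6]]
-8 65 -17.1 18.9
-4 134 -17.0 18.8
0 149 -16.3 18.6
4 177 -16.2 18.5
8 228 -16.5 18.9
12 348 -16.5 20.5
16 435 -19.2 22.9
20 476 -21.5 25.0
24 561 -24.4 27.2
28 637 -27.7 30.0
32 724 -30.5 32.6
36 482 -31.8 32.6
40 34 -29.8 29.7
```

View pics/w5.png

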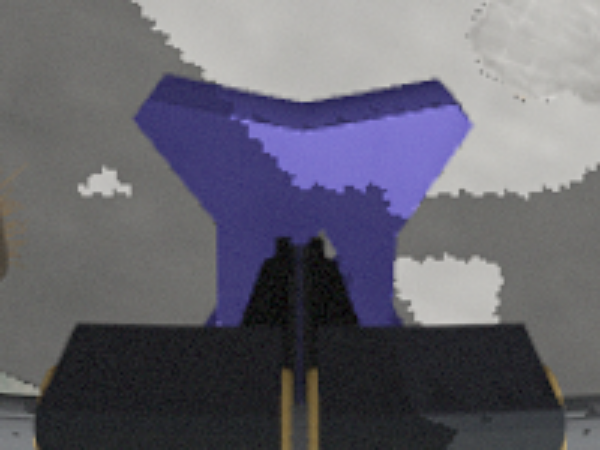

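The fingers shut to 0.6 mm inside the drawn waist with no contact force, and the block has not moved. I'll open them and test contact a little higher, and on the block's arms, at low force.

Request:
arm_command --moves '[[[0, 0, 0, 0, 0], [0, 0, 0, 0, 0], [0, 0, 0, 0, 0], [0, 0, 0, 0, 0], [0, 0, 0, 0, 0], [0, 0, 0, 0, 0], [0, 0, 0, 0, 0], [0, 0, 0, 0, 0], [0, 0, 0, 0, 0], [0, 0, 0, 0, 0], [0, 0, 0, 0, 0], [0, 0, 0, 0, 0]]]' --force 6

```text
time: 19.23
eef_pos: [0.3865, -0.1864, 0.0044]
ee_rot: [1.75, 2.609, -0.0]
force: [0.6, 0.8, 0.6]
opening: 0.0749
grip_force: 0.0
```

```bash
cat >>h.py <<'E'
def blk(zt=.0255,win=(200,440,100,300)):
    p,d,m=look("wrist"); s=manip.sense()
    v,u=np.where(violet(p)>0); k=(u>win[0])&(u<win[1])&(v>win[2])&(v<win[3]); uv=np.c_[u,v][k]; z=d[uv[:,1],uv[:,0]]; X=(rays(uv,m,True)*z[:,None]-m['t'])@m['R']
    X=X[abs(X[:,2]-zt)<.006]; R=Ro.from_rotvec(s['ee_rot']).as_matrix(); T=(X-s['eef_pos'])@R*1000
    return T,X,s
E
python3 - <<'E'
from h import *
T,X,s=blk(); print(s['opening'],np.percentile(T,[.5,50,99.5],axis=0).round(1))
for x in range(-36,44,6):
    t=T[abs(T[:,0]-x)<2]
    if len(t): print(x,len(t),t[:,1].min().round(1),t[:,1].max().round(1))
E
```

```text
0.07886928692861869 [[-27.2 -29.2 -23. ]
 [ 13.4   0.3 -21.3]
 [ 38.1  30.4 -15.6]]
-30 8 -29.2 29.8
-24 423 -25.7 26.7
-18 401 -22.3 24.2
-12 337 -18.5 20.2
-6 329 -17.1 18.9
0 258 -16.3 18.7
6 261 -16.6 18.5
12 353 -16.5 20.0
18 458 -19.8 23.8
24 570 -24.5 27.9
30 667 -29.3 31.8
36 537 -31.5 32.6
```

Request:
arm_command --moves '[[[10, 1, 0, 0, 0], [10, 0, 0, 0, 0], [0, 0, 0, 0, 0.3], [0, 0, 0, 0, 1], [0, 0, 0, 0, 1], [0, 0, 0, 0, 1], [0, 0, 0, 0, 1], [0, 0, 0, 0, 1], [0, 0, 0, 0, 1]]]' --force 6

```text
time: 20.03
eef_pos: [0.3799, -0.1677, 0.0044]
ee_rot: [1.75, 2.609, -0.0]
force: [-0.8, -0.7, -0.2]
opening: 0.0538
grip_force: 0.0
```

```bash
python3 - <<'E'
from h import *
T,X,s=blk(); print(s['opening'],s['grip_force'],np.percentile(T,[.5,50,99.5],axis=0).round(1))
E
```

```text
0.04987410233199439 0.0 [[-27.3 -30.6 -23.1]
 [  2.9  -1.  -21.3]
 [ 18.7  30.1 -15.4]]
```

Request:
arm_command --moves '[[[0, 0, 0, 0, 1], [0, 0, 0, 0, 1]]]'

```text
time: 20.25
eef_pos: [0.3799, -0.1676, 0.0043]
ee_rot: [-1.75, -2.609, -0.0]
force: [-0.0, -0.2, 0.9]
opening: 0.0366
grip_force: 0.0
```

Request:
arm_command --moves '[[[0, 0, 0, 0, 1], [0, 0, 0, 0, 1]]]'

```text
time: 20.42
eef_pos: [0.3799, -0.1675, 0.0043]
ee_rot: [-1.75, -2.609, 0.0]
force: [-0.8, 0.1, 1.6]
opening: 0.0231
grip_force: 0.0
```

```bash
python3 - <<'E'
from h import *
T,X,s=blk(); print(s['opening'],s['grip_force'],np.percentile(T,[.5,50,99.5],axis=0).round(1))
E
```

```text
0.018972497546439388 0.0 [[-27.4 -30.9 -24.7]
 [  6.6  -1.5 -21.3]
 [ 18.8  30.3 -15.4]]
```

No contact there either. I'll open, rise and check the fingertips against the stated TCP.

Request:
arm_command --moves '[[[0, 0, 0, 0, 0], [0, 0, 0, 0, 0], [0, 0, 0, 0, 0], [0, 0, 0, 0, 0], [0, 0, 0, 0, 0], [0, 0, -30, 0, 0.45], [0, 0, -30, 0, 0.45], [0, 0, 0, 0, 0.45], [0, 0, 0, 0, 0.45]]]'

```text
time: 21.22
eef_pos: [0.3815, -0.1685, 0.0665]
ee_rot: [1.748, 2.605, 0.0]
force: [-1.3, 0.9, -0.7]
opening: 0.0519
grip_force: 0.0
```

```bash
python3 - <<'E'
from h import *
p,d,m=look("wrist"); s=manip.sense(); R=Ro.from_rotvec(s['ee_rot']).as_matrix(); print(s['eef_pos'],s['opening'])
v,u=np.mgrid[180:330,230:410]; uv=np.c_[u.ravel(),v.ravel()]; z=d[uv[:,1],uv[:,0]]; X=(rays(uv,m,True)*z[:,None]-m['t'])@m['R']; T=(X-s['eef_pos'])@R*1000
k=(z>0)&(X[:,2]>.035)&(abs(T[:,0])<25)&(abs(T[:,1])<60); t=T[k]; print(len(t))
for a in range(-70,30,5):
    q=t[abs(t[:,2]-a)<2.5]
    if len(q): print(a,len(q),q[:,0].min().round(1),q[:,0].max().round(1),np.percentile(abs(q[:,1]),[1,50,99]).round(1))
b=X[(violet(p)[uv[:,1],uv[:,0]]>0)&(z>0)]; print("block z",np.percentile(b[:,2],[5,50,95]).round(4), np.percentile(b[:,:2],[1,99],axis=0).round(3))
n=(z>0)&(X[:,2]<.012)&(X[:,2]>-.02)&(p[uv[:,1],uv[:,0]].min(1)>90); print("bench z",np.median(X[n,2]),n.sum())
cv2.imwrite("pics/w6.png",p[:,:,::-1])
E
```

```text
[ 0.38028368 -0.16777458  0.06487846] 0.0523752985534212
4968
-70 303 1.1 11.8 [25.2 29.6 36.4]
-65 269 -3.0 11.4 [25.2 28.2 35.7]
-60 267 -4.8 11.5 [25.2 28.5 35.6]
-55 243 -9.0 11.3 [25.1 27.1 35. ]
-50 243 -11.0 11.4 [25.2 27.1 34.2]
-45 225 -10.9 11.3 [25.2 27.1 33.7]
-40 179 -11.2 11.2 [25.1 27.  33.2]
-35 168 -11.1 11.3 [25.1 26.9 32.9]
-30 146 -11.6 11.2 [25.  26.8 31.1]
-25 92 -11.7 10.8 [25.1 26.8 31.2]
block z [0.0103 0.0256 0.0268] [[ 0.347 -0.227]
 [ 0.424 -0.142]]
bench z 0.0012098088317216817 9431
```

This explains it. Measured in the tool frame, the visible fingertips end about 23 mm short of the reported TCP, while the same camera puts the bench at 0.001 and the block top at 0.0256. So the fingers hovered just above the block (0.0044 + 0.023 ≈ 0.027). I'll trust the measurement and grip with the reported TCP at about -0.013, which puts the tips about 10 mm above the bench.

Request:
arm_command --moves '[[[-10, 0, 0, 0, 0], [-10, 0, 0, 0, 0], [0, 0, 0, 0, 0], [0, 0, 0, 0, 0], [0, 0, 0, 0, 0], [0, 0, 20, 0, 0], [0, 0, 25, 0, 0], [0, 0, 15, 0, 0], [0, 0, 8, 0, 0], [0, 0, 0, 0, 0], [0, 0, 0, 0, 0]]]' --force 15

```text
time: 22.18
eef_pos: [0.3874, -0.1859, -0.0036]
ee_rot: [-1.75, -2.608, -0.0]
force: [0.4, 0.6, 0.5]
opening: 0.0949
grip_force: 0.0
```

```bash
python3 - <<'E'
from h import *
T,X,s=blk(); print(s['eef_pos'],s['force'],s['opening'],np.percentile(T,[.5,50,99.5],axis=0).round(1))
for x in (-6,0,6):
    t=T[abs(T[:,0]-x)<2]; print(x,t[:,1].min().round(1),t[:,1].max().round(1))
E
```

```text
[ 0.38803867 -0.18635907 -0.00287394] [ 0.17678673 -0.52924338 -0.63099309] 0.09523291612635913 [[-21.5 -30.3 -30.1]
 [ 17.1  -1.3 -28.6]
 [ 38.8  29.2 -22.9]]
-6 -18.2 17.2
0 -17.9 17.5
6 -17.6 17.2
```

Request:
arm_command --moves '[[[0, 0, 3, 0, 0], [0, 0, 3, 0, 0], [0, 0, 3, 0, 0.2], [0, 0, 0, 0, 0.4], [0, 0, 0, 0, 0.4]]]'

```text
time: 22.65
eef_pos: [0.3874, -0.186, -0.0127]
ee_rot: [-1.75, -2.609, 0.0]
force: [-1.1, 0.6, 0.1]
opening: 0.0799
grip_force: 0.0
```

Request:
arm_command --moves '[[[0, 0, 1, 0, 0.5], [0, 0, 0, 0, 1], [0, 0, 0, 0, 1], [0, 0, 0, 0, 1], [0, 0, 0, 0, 1], [0, 0, 0, 0, 1], [0, 0, 0, 0, 1], [0, 0, 0, 0, 1], [0, 0, 0, 0, 1]]]'

```text
time: 23.4
eef_pos: [0.3875, -0.1861, -0.0136]
ee_rot: [1.75, 2.609, -0.0]
force: [-0.1, -1.2, 1.2]
opening: 0.0388
grip_force: 14.8
```

It's gripped at 38.8 mm opening, which matches the waist. Now lift and carry.

Request:
arm_command --moves '[[[0, 0, -5, 0, 1], [0, 0, -15, 0, 1], [0, 0, -30, 0, 1], [0, 0, -35, 0, 1], [0, 0, -35, 0, 1], [0, 0, -35, 0, 1], [0, 0, -35, 0, 1], [0, 0, -35, 0, 1], [0, 0, -35, 0, 1], [0, 0, -25, 0, 1], [0, 0, -10, 0, 1], [0, 0, 0, 0, 1]]]'

```text
time: 24.4
eef_pos: [0.3885, -0.1867, 0.2844]
ee_rot: [1.747, 2.604, 0.0]
force: [0.4, 0.0, -0.7]
opening: 0.0381
grip_force: 14.8
```

```bash
python3 - <<'E'
from h import *
print(togo([.4417,.1903,.28]),manip.sense()['opening'],manip.sense()['grip_force'],manip.sense()['joint_positions'].round(2))
E
```

```text
(array([328.6, 192.2,   3.6]), 0, array([ 0.3885, -0.1867,  0.2844])) 0.038096353571662515 14.78932014433667 [-0.57 -0.43  1.99  0.    1.57 -0.96]
```

Request:
arm_command --moves '[[[8, 5, 0, 0, 1], [18, 10, 0, 0, 1], [26, 15, 0, 0, 1], [26, 15, 0, 0, 1], [26, 15, 0, 0, 1], [26, 15, 0, 0, 1], [26, 15, 0, 0, 1], [26, 15, 0, 0, 1], [26, 15, 0, 0, 1], [26, 15, 0, 0, 1], [26, 16, 0, 0, 1], [26, 16, 0, 0, 1], [22, 13, 0, 0, 1], [14, 8, 0, 0, 1], [6, 4, 0, 0, 1], [0, 0, 0, 0, 1], [0, 0, 0, 0, 1]]]'

```text
time: 25.82
eef_pos: [0.4398, 0.19, 0.2794]
ee_rot: [-1.748, -2.608, 0.005]
force: [1.4, 0.2, -1.0]
opening: 0.0387
grip_force: 14.8
```

Request:
arm_command --moves '[[[0, 0, 10, 0, 1], [0, 0, 20, 0, 1], [0, 0, 20, 0, 1], [0, 0, 15, 0, 1], [0, 0, 10, 0, 1], [0, 0, 0, 0, 1], [0, 0, 0, 0, 1], [0, 0, 0, 0, 1]]]'

```text
time: 26.48
eef_pos: [0.4413, 0.19, 0.2074]
ee_rot: [1.751, 2.607, 0.002]
force: [-0.8, 0.1, -1.6]
opening: 0.0388
grip_force: 14.8
```

```bash
python3 - <<'E'
from h import *
print(togo([.4417,.1903,.1736]))
T,X,s=blk(.235,(200,440,100,330)); print(np.percentile(T,[.5,50,99.5],axis=0).round(1),np.median(X,0), s['force'],s['grip_force'])
E
```

```text
(array([ 0.1,  0.4, 33.8]), 0, array([0.4413, 0.19  , 0.2074]))
[[-16.5 -30.2 -33.2]
 [ 34.8   1.7 -27.3]
 [ 39.4  28.  -21.3]] [0.43665381 0.21833878 0.23504644] [-0.3960088  -0.5199988  -0.86772249] 14.789971390273422
```

Request:
arm_command --moves '[[[0, 0, 8, 0, 1], [0, 0, 8, 0, 1], [0, 0, 6, 0, 1], [0, 0, 4, 0, 1], [0, 0, 3, 0, 1], [0, 0, 1, 0, 1], [0, 0, 0, 0, 1], [0, 0, 0, 0, 1], [0, 0, 0, 0, 1]]]'

```text
time: 27.28
eef_pos: [0.441, 0.1904, 0.1768]
ee_rot: [1.75, 2.609, 0.001]
force: [-0.5, -0.8, 0.0]
opening: 0.0387
grip_force: 14.8
```

Request:
arm_command --moves '[[[0, 0, 1, 0, 1], [0, 0, 1, 0, 1], [0, 0, 0, 0, 1], [0, 0, 0, 0, 1]]]'

```text
time: 27.62
eef_pos: [0.4407, 0.1903, 0.1743]
ee_rot: [-1.75, -2.609, 0.0]
force: [-0.3, -0.2, -1.5]
opening: 0.0389
grip_force: 14.8
```

Request:
arm_command --moves '[[[0, 0, 0.5, 0, 1], [0, 0, 0, 0, 1], [0, 0, 0, 0, 1]]]'

```text
time: 27.87
eef_pos: [0.4407, 0.1903, 0.1738]
ee_rot: [-1.75, -2.609, 0.0]
force: [-0.1, -0.1, -0.5]
opening: 0.0388
grip_force: 14.8
```

Request:
arm_command --moves '[[[0, 0, 0.5, 0, 1], [0, 0, 0, 0, 1], [0, 0, 0, 0, 1]]]'

```text
time: 28.12
eef_pos: [0.4407, 0.1903, 0.1733]
ee_rot: [-1.75, -2.609, 0.0]
force: [-1.1, 0.1, -0.8]
opening: 0.0391
grip_force: 14.8
```

Request:
arm_command --moves '[[[0, 0, 0.5, 0, 1], [0, 0, 0, 0, 1], [0, 0, 0, 0, 1], [0, 0, 0, 0, 1]]]'

```text
time: 28.45
eef_pos: [0.4407, 0.1902, 0.1729]
ee_rot: [1.75, 2.609, -0.0]
force: [-0.3, 0.0, 0.1]
opening: 0.0391
grip_force: 14.8
```

Request:
arm_command --moves '[[[0, 0, 0.5, 0, 1], [0, 0, 0, 0, 1], [0, 0, 0, 0, 1], [0, 0, 0, 0, 1]]]'

```text
time: 28.78
eef_pos: [0.4408, 0.1903, 0.1727]
ee_rot: [1.75, 2.609, 0.0]
force: [-1.3, -0.6, 2.0]
opening: 0.0388
grip_force: 14.8
```

Contact at 0.1727 with about 2 N. I'll release and withdraw straight up.

Request:
arm_command --moves '[[[0, 0, -0.3, 0, 1], [0, 0, 0, 0, 0.5], [0, 0, 0, 0, 0.4], [0, 0, 0, 0, 0.2], [0, 0, 0, 0, 0], [0, 0, 0, 0, 0], [0, 0, 0, 0, 0], [0, 0, 0, 0, 0], [0, 0, 0, 0, 0], [0, 0, 0, 0, 0], [0, 0, -3, 0, 0], [0, 0, -8, 0, 0], [0, 0, -20, 0, 0], [0, 0, -30, 0, 0], [0, 0, -30, 0, 0], [0, 0, -20, 0, 0], [0, 0, -5, 0, 0], [0, 0, 0, 0, 0], [0, 0, 0, 0, 0], [0, 0, 0, 0, 0]]]'

```text
time: 30.45
eef_pos: [0.4399, 0.19, 0.2866]
ee_rot: [-1.749, -2.607, 0.004]
force: [0.2, -0.2, 0.1]
opening: 0.0951
grip_force: 0.0
```

```bash
python3 - <<'E'
from h import *
T,X,s=blk(.211,(200,440,80,330)); P=X[abs(X[:,2]-np.median(X[:,2]))<.003]
print(s['eef_pos'],s['opening'],np.median(X[:,2]),P[:,2].std(),cv2.minAreaRect(P[:,:2].astype('f4')))
p,_,_=look("scene"); q,_,_=look("wrist")
cv2.imwrite("pics/end.png",np.hstack([cv2.resize(p[170:290,200:320,::-1],(400,400)),cv2.resize(q[60:300,200:440,::-1],(400,400))]))
E
```

```text
[0.43982173 0.18998687 0.28637179] 0.0952108042350527 0.2120786621173789 0.0007264852263537652 ((0.43917790055274963, 0.18964579701423645), (0.06422673910856247, 0.07629036158323288), 21.263259887695312)
```

View pics/end.png

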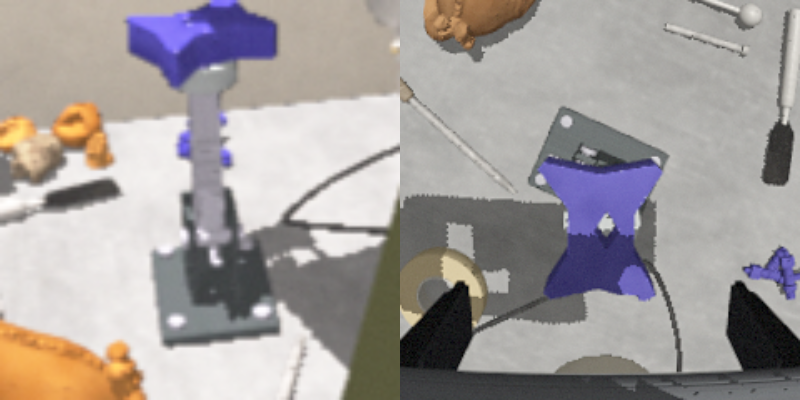

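The block lies flat on the head with its top at 0.212. Its centre is (0.439, 0.190), about 2 mm from the head's centre, and the gripper is clear. The figure and the fitting are untouched.

```bash
python3 -c "
from workcell import ticket
print(ticket.hand_in())"
```

```text
the job is handed in; nothing more can be done
None
```

The job is handed in at about 30 s of the 72 s: the column rests on the pawl at its third notch (44.5 mm up), and the violet X lies flat on the head about 2 mm off centre; my first tries to grip it closed on air above it because the fingertips end about 23 mm short of the reported TCP.

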